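# Rock the pendulum angle gauge along a cambered joist offcut to the set mark and hold it

## Task

Pick up the pendulum angle gauge by the black grip on top and set its flat sole gently and level on the crest of the crowned timber offcut, in line with the timber, where the hanging pointer must come to read zero; then rock the gauge on the crown until the pointer has settled in the gap of the forked set mark on the dial's rim. Finish while still gripping the gauge there, motionless and pressed lightly on the wood (so that the touching spot can be pencilled); do not shove the offcut or disturb the pencil, spring clamp, steel block and slat lying near it.

Things in the scene. Friction and masses are not known exactly. Their poses are not given: they have to be found in the camera images.
- angle_gauge: Pendulum angle gauge, 0.45 kg, upright on the bench. Origin: centre of its sole's underside; x out of the dial's back (dial faces -x, roughly to the robot), y along the sole, z up. Dark sole 36 (x) x 150 (y) x 12 mm; round housing 116 mm across, 22 mm thick, centred 72 mm up; on top a black grip 16 mm thick (x), 44 mm wide (y), 130 to 164 mm up, pinched across its thickness
- grip (a point): middle of the black grip of the gauge, 149 mm above the sole's underside, on its centre line: the point to grasp; axes as the gauge; swung fast, the gauge can turn in the fingers about x, which the pointer then shows
- pointer (a joint): angle of the dark hanging needle with a round bob, free on a pivot at the dial's centre (72 mm above the sole); hangs plumb after about 1.5 s of swinging. 0 with the gauge level, positive when the tip lies toward the gauge's +y end (left as one looks at the dial): lowering the +y end of the sole by an angle makes it read plus that angle
- pointer_tip (a point): tip of the pointer, 45 mm from the pivot
- set_mark (a joint): angle of the forked set mark on the dial's lower rim, same zero and sense as the pointer, 0.17 to 0.32; stiff, stays as set. A small dark steel clip with two prongs reaching inward, 6 mm apart
- set_mark_gap (a point): middle of the gap between the prongs of the set mark, 45 mm from the pivot: where the pointer tip has to hang
- offcut: Cambered joist offcut lying loose on the bench, light wood, 45 mm thick (x), 170 mm long (y), 0.45 to 0.8 kg. Origin: centre of its underside; y along its length. Its top edge is an arc along y of radius 180 mm: 75 mm high in the middle, 54 mm at the ends. A sole rocked on it by an angle without slipping touches 180 mm x angle off the sole's middle, toward its lowered end
- crest (a point): highest point of the offcut's crown, middle of its length and thickness, 75 mm above the bench; axes as the offcut
- crown_axis (a point): centre of the crown's arc, 180 mm straight below the crest (under the bench top); when the sole lies on the crown this point is 180 mm below the plane of the sole
- pencil: green pencil lying on the bench in front of the offcut, 7 x 160 x 7 mm, bystander; origin centre of its underside
- spring_clamp: orange and black spring clamp lying on the bench, 56 x 108 x 22 mm, bystander; origin centre of its underside
- steel_block: grey steel block with two holes, 35 x 60 x 22 mm, behind the offcut to the right, bystander; origin centre of its underside
- slat_3: loose birch slat, 20 x 120 x 8 mm, right of the offcut, bystander; origin centre of its underside

How it is judged:
By the outcome, as a careful person would: the job done as asked, in the order asked, and still so for the second after the job is handed in, while the arm keeps its last pose, push and grip.
It also fails if it takes over 54 s, if anything falls off the work surface, if the arm or the gripper's body presses on something with over 40 N, if the wrist force passes 120 N, or if a joint passes its speed limit or range.

## Robot

A 6-joint arm with a two-finger parallel gripper is mounted at the origin on a cart in front of the work surface, level with it; the furniture and walls round the work are solid. World frame = base frame: x ahead of the robot, y to its left, z up, the work surface at z = 0. Lengths are in m, angles in degrees, forces in N, time in s.
With the tool pointing down it reaches from about 0.375 to 0.75 m from the base axis. Payload 9 kg.
Tool frame: the origin (TCP) lies where the fingers leave the gripper's body, on its centre line; the fingertips stand 73 mm ahead of it and the grasp point (between the pads) lies 54 mm ahead of it (robot.tip_reach is the distance from the TCP to the fingertips, in m); z points along the fingers, y is the line along which they close (so a half turn about z gives the same grasp; the last joint's range is limited). The gripper opens to 85 mm and grips with 20 to 120 N. Pads are 22 mm wide; open, the fingers measure 114 mm over their backs; the gripper's body (76 mm by 85 mm) begins 54 mm behind the grasp point. The pads swing forward as they close: fully open they stand 13 mm farther back than shut.
Start: joints at [-79.91, 5.964, 5.575, 89.605, 0, 77.527], TCP at [0.23, -0.554, 0.304] pointing down, gripper open.
Joint ranges: [-171.21, 171.21], [-48.23, 106.86], [-62.78, 66.21], [-105.2, 120.99], [-86.42, 89.51], [-180, 180]. Speed limits (degrees/s): [127.2, 127.2, 147.25, 180, 180, 180].

## Interface

Orientations are given as [roll, pitch, yaw] about the fixed x, y, z axes, in that order (R = Rz(yaw) Ry(pitch) Rx(roll)).
In Python, from plant import robot gives the robot as it stands. Calls block until the motion is done:
- robot.move_pose(position, orientation): joint-space move of the TCP to a pose.
- robot.line_to(position, vel=0.15, rotation=None, guard=None): straight line of the TCP; rotation=None keeps the orientation; vel is the mean speed in m/s. With guard (N) it stops when the force on the tool has changed by that much, and returns True; else False.
- robot.goto_joints(angles): joint-space move.
- robot.set_gripper(opening): finger opening in m; the grip force is fixed at half the most; returns when the fingers have stopped.
- robot.pause(seconds).
- robot.ik(position, orientation): joint angles nearest the present ones, or None.
- robot.observe(): the state.
- robot.grab_frame(name): name is "side" or "top" or "wrist"; returns the picture (480x640x3 uint8, blue, green, red); there is no depth.
- robot.get_calibration(name): a dict with "vertical_fov" (degrees; the focal length in pixels is half the picture's height over the tangent of half this angle, whatever the lens; pixels are square), "cx", "cy" (the principal point, pixels), "rvec" (rotation vector, rad) and "tvec" (3), from world to camera coordinates, as OpenCV has them. Camera axes: x right, y down, z forward; pixel columns grow to the right and rows downward; lengths in m; the calibration is good to about 2 mm. A picture is of the moment at which its call begins: read the wrist's pose just before it. get_calibration takes no time and is no camera call; for the wrist camera it gives the pose at the moment of the call.
A pose or a line that the arm cannot do raises robot.IKError and nothing moves.
- robot.job_done(): hands the job in; it is judged then, once.
The state is a dict: "time": time; "q": joint angles; "qvel": joint speeds; "joint_torque": joint torques, N m; "tool_pos": TCP position; "tcp_rot": TCP orientation; "ft_force": force on the tool from outside, world axes, zero at the start; "torque": the same for the moment, N m; "gripper_width": finger opening in m; "gripper_force": force on a finger pad.
Only numpy, scipy, OpenCV 4.12 (cv2) and the standard library are available. Lean on these libraries where they do the work, as an engineer would, in place of code of your own. Each camera call takes 0.05 s, during which the arm holds its last target. There are 200 camera calls.

## Working session

There is one attempt and no reset: what is moved stays moved. The work goes in short steps, each a Python script; the robot and the scene stay as the last script left them, time stands still between calls to the robot, and variables do not carry over. Pictures are saved under pics/ and viewed, at most 10 in all, crops included, and the job is handed in when it is done.

```bash
ls; mkdir -p pics; python3 - <<'E'
from plant import robot
import cv2,numpy as np
for n in("side","top","wrist"):
    c=robot.get_calibration(n);print(n,c)
    cv2.imwrite(f"pics/{n}0.png",robot.grab_frame(n))
s=robot.observe();print(s)
E
```

```text
pics
side {'vertical_fov': 47.60437045569119, 'cx': 319.54993357836935, 'cy': 234.47981432659535, 'rvec': array([ 2.06146983, -0.12515524,  0.08703596]), 'tvec': array([-0.54328929, -0.01495161,  1.33501358])}
top {'vertical_fov': 57.133643441366104, 'cx': 316.63975158832176, 'cy': 240.80712512621866, 'rvec': array([ 2.15602848, -2.17320132,  0.15724017]), 'tvec': array([-0.21892521,  0.52213007,  0.90220541])}
wrist {'vertical_fov': 62.16533504207551, 'cx': 312.90789415456794, 'cy': 244.98613158265363, 'rvec': array([-2.40162647,  1.60457854,  0.23818345]), 'tvec': array([-0.59887895, -0.03570938,  0.37892122])}
{'time': 0.15, 'q': array([-7.99101552e+01,  5.99033768e+00,  5.53942577e+00,  8.96037049e+01,
        8.39781212e-04,  7.75293303e+01]), 'qvel': array([-0.00510056, -0.05869849,  0.09222367, -0.06293933, -0.11605922,
       -0.00381014]), 'joint_torque': array([ 3.17514481e-03, -5.57356846e+01,  5.04009426e+01,  1.28000777e-02,
       -2.48996193e-04,  3.16260673e-05]), 'tool_pos': array([ 0.23020349, -0.55390491,  0.3033257 ]), 'tcp_rot': array([-1.79946853e+02, -1.26139087e-02,  2.25605082e+01]), 'ft_force': array([-0.46409893,  0.21644414, -0.05505149]), 'torque': array([0.00294768, 0.00814997, 0.03723865]), 'gripper_force': 0.0, 'gripper_width': 0.08555979102015561}
```

View pics/side0.png

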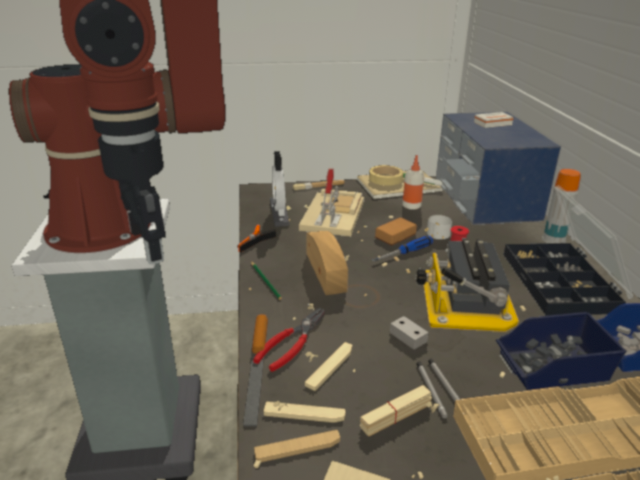

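View pics/top0.png

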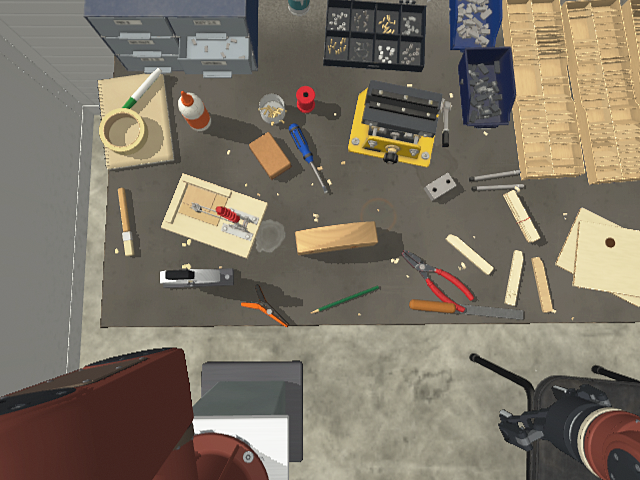

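```bash
cat > h.py <<'E'
import cv2,numpy as np
from scipy.spatial.transform import Rotation as Ro
from plant import robot
def cam(c):
    R=cv2.Rodrigues(np.array(c["rvec"]))[0];t=np.array(c["tvec"]);f=240/np.tan(np.radians(c["vertical_fov"])/2)
    return R,t,f,c["cx"],c["cy"]
def centre(c): R,t,*_=cam(c);return -R.T@t
def ray(c,uv):
    R,t,f,cx,cy=cam(c);d=R.T@np.array([(uv[0]-cx)/f,(uv[1]-cy)/f,1]);return -R.T@t,d/np.linalg.norm(d)
def plane(c,uv,z): o,d=ray(c,uv);return o+d*(z-o[2])/d[2]
def tri(obs):
    A=np.zeros((3,3));b=np.zeros(3)
    for c,uv in obs:
        o,d=ray(c,uv);M=np.eye(3)-np.outer(d,d);A+=M;b+=M@o
    return np.linalg.solve(A,b)
def proj(c,p):
    R,t,f,cx,cy=cam(c);q=R@np.array(p)+t;return np.array([cx+f*q[0]/q[2],cy+f*q[1]/q[2]])
def E(r): return Ro.from_euler("xyz",r,degrees=True)
E
python3 - <<'E'
from h import *
np.set_printoptions(precision=4,suppress=True)
T,S,W=[robot.get_calibration(n) for n in("top","side","wrist")]
for c in(T,S,W):print(centre(c),cam(c)[0][2])
s=robot.observe();R=E(s["tcp_rot"]).as_matrix()
print("cam in tool",R.T@(centre(W)-s["tool_pos"]),"\n",(cam(W)[0]@R).T)
print("grip tri",tri([(T,(180,274)),(S,(278,158))]))
for uv in[(297,238),(376,229),(298,254),(377,245)]:print(plane(T,uv,.054))
print("gauge ends",plane(T,(232,277),.01),"blk",plane(T,(440,187),.02))
for uv in[(310,312),(380,288),(243,303),(288,325)]:print(plane(T,uv,.005))
im=cv2.imread("pics/top0.png")[190:340,140:400];cv2.imwrite("pics/c.png",cv2.resize(im,None,fx=3,fy=3,interpolation=2))
E
```

```text
[ 0.4022 -0.2052  0.9647] [ 0.1261 -0.019  -0.9918]
[ 0.3843 -1.2413  0.6238] [ 0.1152  0.8732 -0.4736]
[ 0.299  -0.5247  0.3727] [-0.2676 -0.1103 -0.9572]
cam in tool [ 0.0748 -0.0006 -0.0694] 
 [[-0.0011 -0.9571 -0.2897]
 [ 1.     -0.0011  0.    ]
 [-0.0004 -0.2897  0.9571]]
grip tri [0.4464 0.0292 0.1546]
[ 0.5241 -0.1818  0.054 ]
[ 0.5421 -0.3473  0.054 ]
[ 0.4907 -0.1838  0.054 ]
[ 0.5083 -0.3485  0.054 ]
gauge ends [ 0.4462 -0.0405  0.01  ] blk [ 0.6401 -0.4966  0.02  ]
[ 0.37  -0.208  0.005]
[ 0.42   -0.3603  0.005 ]
[ 0.3905 -0.0641  0.005 ]
[ 0.343  -0.1607  0.005 ]
```

View pics/c.png

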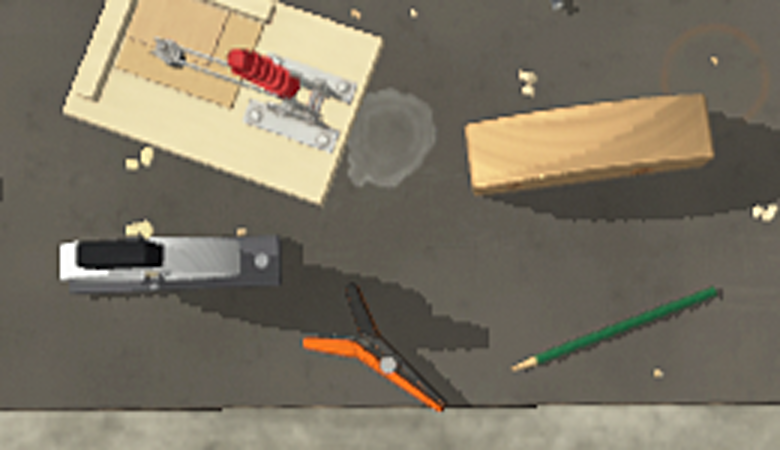

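```bash
cat >> h.py <<'E'
Cp=np.array([.0748,-.0006,-.0694])
def look(target,camdir,dist,roll):
    """tool pose with the wrist camera at target+camdir*dist looking at target"""
    d=np.array(camdir)/np.linalg.norm(camdir);z=-d
    x=np.cross(z,[0,0,1.]);x/=np.linalg.norm(x);y=np.cross(z,x)
    Rc=np.column_stack([x,y,z])@Ro.from_euler("z",roll,degrees=True).as_matrix() # cam axes in world
    CinT=np.array([[0,-.957,-.29],[1,0,0],[0,-.29,.957]])
    R=Rc@CinT.T
    return np.array(target)+d*dist-R@Cp,Ro.from_matrix(R).as_euler("xyz",degrees=True),R
E
python3 - <<'E'
from h import *
T=[.434,.03,.075];n=np.array([-1,0.03,0]);out=[]
for az in range(-60,61,15):
  for el in range(5,61,10):
    for dist in(.2,.26,.32):
      for roll in range(0,360,45):
        d=[-np.cos(np.radians(el))*np.cos(np.radians(az)),np.cos(np.radians(el))*np.sin(np.radians(az)),np.sin(np.radians(el))]
        p,o,R=look(T,d,dist,roll)
        tip=p+R@[0,0,.085]
        if tip[2]<.07 or p[2]<.12: continue
        if np.linalg.norm(tip[:2]-T[:2])<.09 and tip[2]<.23: continue
        q=robot.ik(p,o)
        if q is not None: out.append((d[0],az,el,dist,roll,p.round(3),tip.round(3),np.round(q)))
out.sort(key=lambda a:a[0])
for a in out[:12]:print(a)
E
```

```text
(np.float64(-0.862729915662821), -30, 5, 0.26, 225, array([ 0.306, -0.085,  0.127]), array([ 0.367, -0.03 ,  0.102]), array([ -87.,   -6.,  -54.,  106.,   48., -113.]))
(np.float64(-0.862729915662821), -30, 5, 0.32, 225, array([ 0.255, -0.115,  0.132]), array([ 0.315, -0.06 ,  0.107]), array([ -99.,   -3.,  -52.,  110.,   37., -119.]))
(np.float64(-0.862729915662821), 30, 5, 0.32, 135, array([0.255, 0.176, 0.131]), array([0.315, 0.121, 0.107]), array([ 52., -24., -58.,  69., -73.,  56.]))
(np.float64(-0.8365163037378079), -30, 15, 0.26, 270, array([ 0.316, -0.098,  0.12 ]), array([ 0.372, -0.037,  0.099]), array([-83.,   6., -46., 107.,  48., -69.]))
(np.float64(-0.8365163037378079), -30, 15, 0.32, 225, array([ 0.266, -0.108,  0.171]), array([ 0.322, -0.056,  0.133]), array([ -93.,  -23.,  -55.,  113.,   38., -107.]))
(np.float64(-0.8365163037378079), -30, 15, 0.32, 270, array([ 0.266, -0.126,  0.136]), array([ 0.322, -0.066,  0.115]), array([-93.,   5., -45., 111.,  38., -74.]))
(np.float64(-0.8365163037378079), 30, 15, 0.32, 90, array([0.266, 0.187, 0.134]), array([0.321, 0.126, 0.
[... 161 characters left out ...]
]), array([ 47., -44., -62.,  71., -64.,  40.]))
(np.float64(-0.7848855672213958), -30, 25, 0.32, 225, array([ 0.283, -0.098,  0.206]), array([ 0.332, -0.05 ,  0.156]), array([-85., -38., -55., 114.,  39., -92.]))
(np.float64(-0.7848855672213958), -30, 25, 0.32, 270, array([ 0.278, -0.12 ,  0.174]), array([ 0.329, -0.061,  0.139]), array([-88., -12., -48., 113.,  39., -61.]))
(np.float64(-0.7848855672213958), -30, 25, 0.32, 315, array([ 0.257, -0.115,  0.14 ]), array([ 0.319, -0.059,  0.122]), array([-99.,   1., -51., 112.,  38., -31.]))
(np.float64(-0.7848855672213958), 30, 25, 0.32, 45, array([0.256, 0.174, 0.14 ]), array([0.318, 0.118, 0.121]), array([ 52., -20., -57.,  71., -77., -31.]))
```

```bash
python3 - <<'E'
from h import *
T=[.434,.03,.065];az,el=np.radians([-30,25])
d=[-np.cos(el)*np.cos(az),np.cos(el)*np.sin(az),np.sin(el)]
p,o,R=look(T,d,.32,270)
robot.move_pose(p,o)
c=robot.get_calibration("wrist");im=robot.grab_frame("wrist")
import pickle;pickle.dump(c,open("w1.pkl","wb"));cv2.imwrite("pics/w1.png",im)
s=robot.observe();print(s["time"],s["q"],s["tool_pos"],p,centre(c),proj(c,T))
r=cv2.rotate(im,cv2.ROTATE_90_CLOCKWISE)
cv2.imwrite("pics/w1r.png",cv2.resize(r,(450,600)))
E
```

```text
2.2833 [-88.25410095 -11.0853492  -48.43877165 111.31973611  38.79771884
 -61.43308794] [ 0.2779334  -0.11993444  0.16365258] [ 0.27793956 -0.11951966  0.16354566] [ 0.18425756 -0.11546287  0.20040885] [312.72867183 243.38638423]
```

View pics/w1.png

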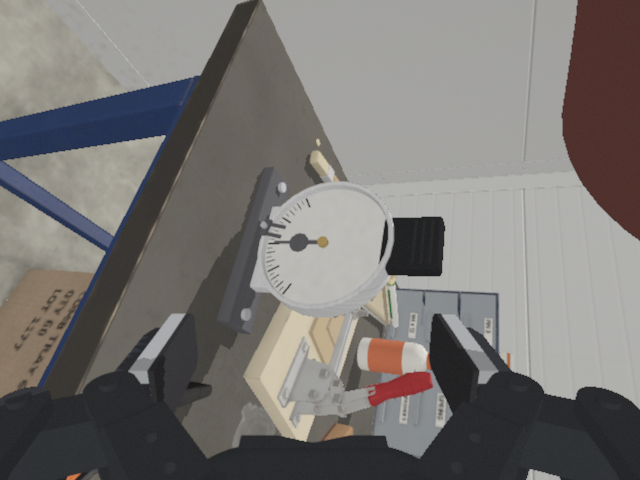

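```bash
python3 - <<'E'
import cv2
im=cv2.imread("pics/w1.png")
cv2.imwrite("pics/c2.png",cv2.resize(im[190:290,250:350],None,fx=6,fy=6,interpolation=2))
E
```

```text
(no output)
```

View pics/c2.png

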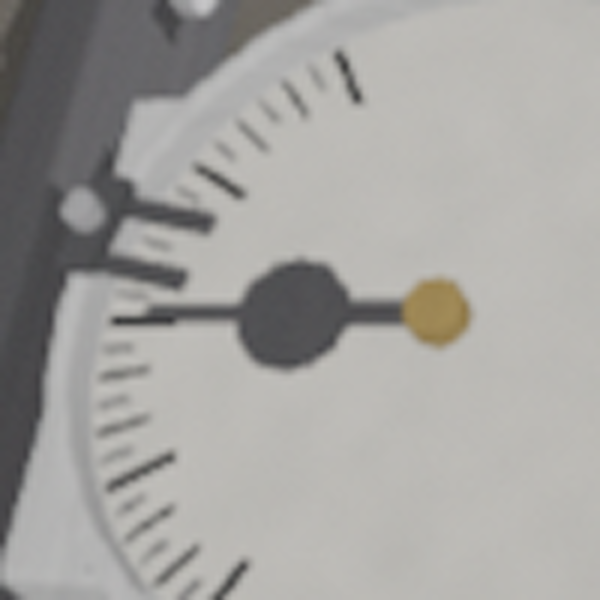

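```bash
python3 - <<'E'
from h import *
import pickle
np.set_printoptions(precision=4,suppress=True)
c=pickle.load(open("w1.pkl","rb"));g=cv2.cvtColor(cv2.imread("pics/w1.png"),6)
P=[]
for u,v in[(282,187),(246,314)]:
    w=g[v-9:v+10,u-9:u+10].astype(float);m=w>140
    n,l,st,ce=cv2.connectedComponentsWithStats(m.astype(np.uint8))
    i=min(range(1,n),key=lambda i:np.hypot(*(ce[i]-9)));uv=ce[i]+[u-9,v-9];P.append(plane(c,uv,.0135));print(uv,st[i][4],P[-1])
P=np.array(P);d=P[0]-P[1];print("mid",P.mean(0),"len",np.linalg.norm(d),"yaw",np.degrees(np.arctan2(-d[0],d[1])))
yaw=np.arctan2(-d[0],d[1]);ex=np.array([np.cos(yaw),np.sin(yaw),0]);ey=np.array([-np.sin(yaw),np.cos(yaw),0])
O=P.mean(0)*[1,1,0]
f=lambda q:np.array(q)/6+[250,190]-[.42,.42]
def ip(uv,off): 
    o,r=ray(c,uv);p=o+r*((O+ex*off-o)@ex)/(r@ex);return np.array([(p-O)@ey,p[2]])
for off in(-.011,-.014,-.018):
    h=ip(f((437,312)),off);t=ip(f((150,312)),off)
    print(off,"hub",h,"tip",t-h,np.linalg.norm(t-h),np.arctan2((t-h)[0],-(t-h)[1]))
    for q in[(212,222),(185,278),(198,250),(130,207),(110,262),(120,235)]:
        m=ip(f(q),off)-h;print("  ",q,np.linalg.norm(m),np.arctan2(m[0],-m[1]))
# grip mask in top
T=robot.get_calibration("top");im=cv2.imread("pics/top0.png");gg=im.max(2)
sub=gg[262:290,150:215]<45;n,l,st,ce=cv2.connectedComponentsWithStats(sub.astype(np.uint8));i=1+np.argmax(st[1:,4])
print(st[i],ce[i]+[150,262]);uvt=ce[i]+[150,262]
rr=cv2.minAreaRect(np.argwhere(l==i)[:,::-1].astype(np.float32));print(rr)
S=robot.get_calibration("side");im=cv2.imread("pics/side0.png");gg=im.max(2)
sub=gg[140:185,262:295]<45;n,l,st,ce=cv2.connectedComponentsWithStats(sub.astype(np.uint8));i=1+np.argmax(st[1:,4])
print(st[i],ce[i]+[262,140]);print("grip tri",tri([(T,uvt),(S,ce[i]+[262,140])]),"top at .164",plane(T,uvt,.164))
# wrist blob
sub=g[205:285,392:450]<60;n,l,st,ce=cv2.connectedComponentsWithStats(sub.astype(np.uint8));i=1+np.argmax(st[1:,4])
uw=ce[i]+[392,205];print(st[i],uw,"tri w+t",tri([(T,uvt),(c,uw)]))
E
```

```text
[282.0278 187.    ] 72 [0.4428 0.0971 0.0135]
[245.2179 314.2692] 78 [ 0.446  -0.0296  0.0135]
mid [0.4444 0.0338 0.0135] len 0.1267361969715592 yaw 1.4806374631808434
-0.011 hub [-0.0022  0.0734] tip [ 0.0002 -0.0439] 0.04391098776317694 0.0037278005672283124
   (212, 222) 0.04061785667296671 0.37030914582828195
   (185, 278) 0.04016018518500515 0.13983059872607345
   (198, 250) 0.04019882190712497 0.2547118073952984
   (130, 207) 0.05503181487572077 0.3244898531186304
   (110, 262) 0.05350307885618491 0.15711468509361728
   (120, 235) 0.0540297598641155 0.24013409125993376
-0.014 hub [-0.0039  0.0749] tip [ 0.0002 -0.0434] 0.043390111325051516 0.0037278005672283505
   (212, 222) 0.040136043678410345 0.3703091458282822
   (185, 278) 0.03968380113446998 0.13983059872607345
   (198, 250) 0.039721979544007344 0.25471180739529814
   (130, 207) 0.05437902209705135 0.3244898531186306
   (110, 262) 0.05286842009392579 0.1571146850936177
   (120, 235) 0.053388853560149524 0.24013409125993423
-0.018 hub [-0.0061  0.0769] tip [ 0.0002 -0.0427] 0.04269560940755096 0.0037278005672289885
   (212, 222) 0.0394936263523352 0.3703091458282825
   (185, 278) 0.03904862240042307 0.139830598726073
   (198, 250) 0.039086189726517215 0.25471180739529853
   (130, 207) 0.053508631725492126 0.3244898531186305
   (110, 262) 0.0520222084109136 0.15711468509361765
   (120, 235) 0.052534311821528214 0.24013409125993393
[ 16   8  28  10 191] [179.377  274.5288]
((29.463031768798828, 12.408561706542969), (8.857717514038086, 27.321691513061523), 86.42366790771484)
[14 13  4 16 57] [277.4035 161.0351]
grip tri [0.4454 0.033  0.1454] top at .164 [0.4444 0.0276 0.164 ]
[   0   12   53   59 2896] [417.8816 246.1968] tri w+t [0.4451 0.0334 0.1457]
```

```bash
python3 - <<'E'
from h import *
import pickle
np.set_printoptions(precision=4,suppress=True)
q0=robot.observe()["q"];best=None
for roll in range(0,360,30):
    p,o,R=look([.516,-.265,.06],[0.02,0,1],.34,roll);q=robot.ik(p,o)
    if q is not None:
        k=np.abs(np.array(q)-q0).max()
        if best is None or k<best[0]:best=(k,p,o,q)
print(best)
robot.move_pose(best[1],best[2])
c=robot.get_calibration("wrist");im=robot.grab_frame("wrist");pickle.dump(c,open("w2.pkl","wb"));cv2.imwrite("pics/w2.png",im)
print(robot.observe()["time"])
T=robot.get_calibration("top");it=cv2.imread("pics/top0.png")
for n,cc,i in(("w",c,im),("t",T,it)):
    hsv=cv2.cvtColor(i,cv2.COLOR_BGR2HSV);m=cv2.inRange(hsv,(8,60,90),(25,200,255))
    u=proj(cc,[.516,-.265,.06]);nn,l,st,ce=cv2.connectedComponentsWithStats(m)
    k=l[int(u[1]),int(u[0])];mm=(l==k).astype(np.uint8)
    ct=max(cv2.findContours(mm,0,2)[0],key=cv2.contourArea)
    for e in(.02,.03,.05):
        a=cv2.approxPolyDP(ct,e*cv2.arcLength(ct,True),True)[:,0]
        if len(a)==4:break
    print(n,k,st[k],e,a.tolist(),cv2.minAreaRect(ct))
    w=np.array([plane(cc,x,.054) for x in a]);print(w,w.mean(0))
E
```

```text
(np.float64(59.102863847614465), array([ 0.5204, -0.2135,  0.3119]), array([178.8028, -16.8549, -89.6528]), array([ -29.3676,   -6.7647,   -7.4342,   81.8554,  -15.1961, -120.536 ]))
3.6417
w 7 [  261   146    76   201 10777] 0.02 [[312, 146], [261, 154], [286, 346], [336, 339]] ((298.6740417480469, 245.84854125976562), (196.94789123535156, 55.69952392578125), 82.64761352539062)
[[ 0.5144 -0.3483  0.054 ]
 [ 0.5583 -0.3413  0.054 ]
 [ 0.5374 -0.1759  0.054 ]
 [ 0.4942 -0.1815  0.054 ]] [ 0.5261 -0.2617  0.054 ]
t 90 [ 295  212   83   44 2078] 0.05 [[375, 223], [361, 212], [295, 231], [297, 253], [373, 245]] ((335.3292541503906, 232.78416442871094), (34.362998962402344, 81.74341583251953), 82.34935760498047)
[[ 0.5548 -0.3455  0.054 ]
 [ 0.5784 -0.3166  0.054 ]
 [ 0.5389 -0.1777  0.054 ]
 [ 0.4928 -0.1817  0.054 ]
 [ 0.5084 -0.3402  0.054 ]] [ 0.5347 -0.2724  0.054 ]
```

View pics/w2.png

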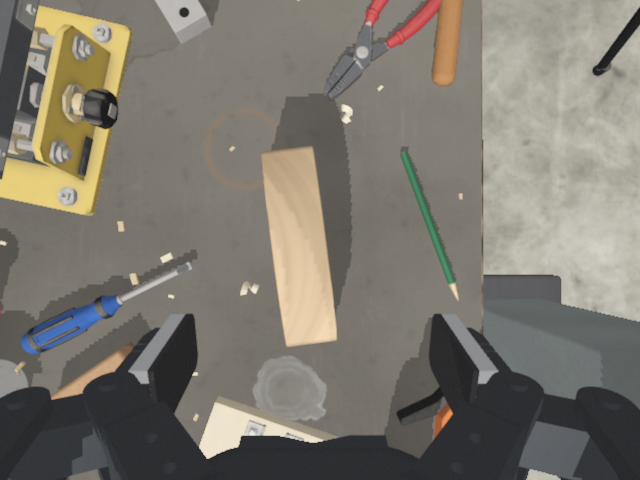

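```bash
cat >> h.py <<'E'
def gauge(O,psi,th=0,L=.206,flip=-90):
    """TCP pose holding the gauge with sole centre O, yaw psi (deg), +y end lowered by th (rad)"""
    R=Ro.from_euler("z",psi,degrees=True)*Ro.from_euler("x",-th)*Ro.from_euler("z",flip,degrees=True)*Ro.from_euler("x",180,degrees=True)
    n=(Ro.from_euler("z",psi,degrees=True)*Ro.from_euler("x",-th)).apply([0,0,1])
    return np.array(O)+L*n,R.as_euler("xyz",degrees=True)
CR=np.array([.526,-.2617,.075]);PS=7.0
def rock(th,L,h=0,crest=CR,psi=PS):
    ey=Ro.from_euler("z",psi,degrees=True).apply([0,1,0]);ez=np.array([0,0,1.])
    n=np.sin(th)*ey+np.cos(th)*ez;t=np.cos(th)*ey-np.sin(th)*ez
    return gauge(crest-.18*ez+(.18+h)*n-.18*th*t,psi,th,L)
E
python3 - <<'E'
from h import *
np.set_printoptions(precision=3,suppress=True)
import h
for flip in(-90,90):
    for nm,a in(("hi",([.4448,.0335,.1],1.5)),("g",([.4448,.0335,0],1.5)),("pres",([.40,-.42,.15],85)),("crest",(CR+[0,0,.05],PS)),("rock",(CR+[0,-.0,0],PS,.25)),("rock3",(CR,PS,.33))):
        p,o=gauge(*a,flip=flip);print(flip,nm,p,o,robot.ik(p,o))
E
```

```text
-90 hi [0.445 0.034 0.306] [180.    0.  -88.5] [ -12.583  -21.173  -19.165   92.007    0.    -104.083]
-90 g [0.445 0.034 0.206] [180.    0.  -88.5] [ -12.583  -21.672  -29.944   81.728    0.    -104.083]
-90 pres [ 0.4   -0.42   0.356] [180.   0.  -5.] [-59.309   3.533   8.463  94.93    0.    125.691]
-90 crest [ 0.526 -0.262  0.331] [180.   0. -83.] [ -39.196    4.226    6.564   92.338    0.    -136.196]
-90 rock [ 0.52  -0.211  0.275] [180.    -14.324 -83.   ] [ -30.765   -9.231  -13.321   77.023  -11.279 -128.645]
-90 rock3 [ 0.518 -0.195  0.27 ] [180.    -18.908 -83.   ] [ -27.752  -12.374  -17.234   74.092  -15.441 -126.254]
90 hi [0.445 0.034 0.306] [180.    0.   91.5] [-12.583 -21.173 -19.165  92.007   0.     75.917]
90 g [0.445 0.034 0.206] [180.    0.   91.5] [-12.583 -21.672 -29.944  81.728   0.     75.917]
90 pres [ 0.4   -0.42   0.356] [180.   0. 175.] [-59.309   3.533   8.463  94.93    0.    -54.309]
90 crest [ 0.526 -0.262  0.331] [-180.    0.   97.] [-39.196   4.226   6.564  92.338  -0.     43.804]
90 rock [ 0.52  -0.211  0.275] [180.     14.324  97.   ] [-30.765  -9.231 -13.321  77.023 -11.279  51.355]
90 rock3 [ 0.518 -0.195  0.27 ] [180.     18.908  97.   ] [-27.752 -12.374 -17.234  74.092 -15.441  53.746]
```

```bash
sed -i 's/flip=-90)/flip=90)/' h.py; python3 - <<'E'
from h import *
np.set_printoptions(precision=4,suppress=True)
def st(m):
    s=robot.observe();print(m,round(s["time"],2),s["tool_pos"],s["tcp_rot"],s["ft_force"],s["torque"],s["gripper_width"],s["gripper_force"])
p,o=gauge([.4448,.0335,.09],1.5);robot.move_pose(p,o);st("hi")
p,o=gauge([.4448,.0335,0],1.5);print(robot.line_to(p,vel=.08,guard=8));st("down")
robot.set_gripper(0.0);st("grip")
s=robot.observe();np.save("L.npy",s["tool_pos"])
robot.line_to(p+[0,0,.01],vel=.03);st("up1")
robot.line_to(p+[0,0,.14],vel=.1)
p,o=gauge([.395,-.40,.15],90);robot.line_to(p,vel=.13,rotation=o)
robot.pause(1.2)
for k in range(3): cv2.imwrite(f"pics/pres{k}.png",robot.grab_frame("side"));robot.pause(.1)
st("pres")
S=robot.get_calibration("side");u=proj(S,[.395,-.41,.222]);print(u)
i=cv2.imread("pics/pres2.png");x,y=u.astype(int);cv2.imwrite("pics/presc.png",cv2.resize(i[y-50:y+50,x-65:x+65],None,fx=6,fy=6,interpolation=2));print(x-65,y-50)
E
```

```text
hi 6.52 [0.4448 0.0334 0.296 ] [-179.9979    0.0035   91.5073] [ 0.0754 -0.5854 -0.722 ] [-0.0186 -0.0447  0.0033] 0.08530124000374438 0.0
False
down 7.79 [0.4451 0.0334 0.2066] [179.9498   0.0128  91.5014] [ 0.5452  0.6117 -0.3506] [ 0.0441 -0.0075 -0.0387] 0.0855637089357317 0.0
grip 8.43 [0.4448 0.0335 0.2061] [179.9954   0.0035  91.5003] [ 0.0439 -0.2012  1.7132] [ 0.0253  0.1689 -0.0289] 0.014985137553424488 59.439074993133545
up1 8.92 [0.4448 0.0335 0.216 ] [-179.9996    0.0002   91.5   ] [ 0.2507  0.3527 -5.1285] [-0.0124 -0.0217  0.0124] 0.01537831754357211 58.50657284259796
pres 15.53 [ 0.395 -0.4    0.356] [-179.9995    0.      179.9982] [-0.3903  0.0105 -4.6453] [ 0.0056 -0.0161 -0.0094] 0.0152603418958083 58.49906265735626
[261.549  211.9187]
196 161
```

View pics/presc.png

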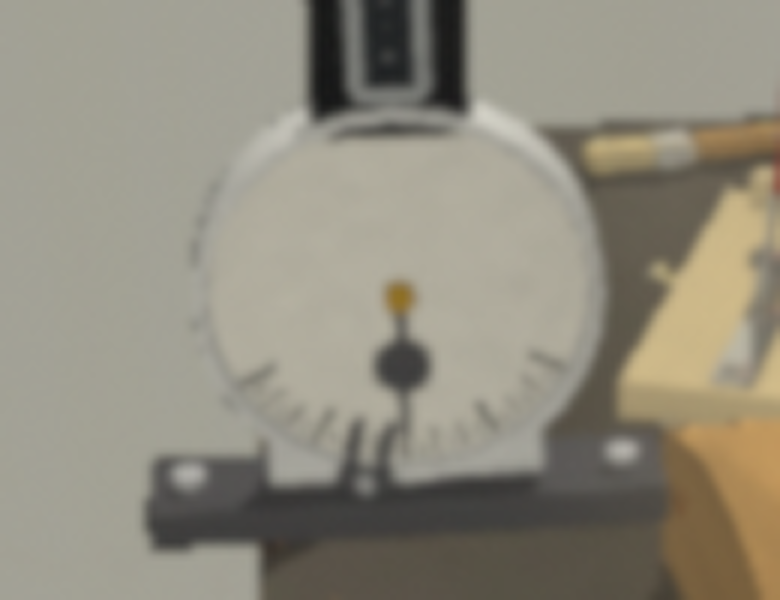

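```bash
python3 - <<'E'
from h import *
c=robot.get_calibration("side")
f=lambda q:np.array(q)/6+[196,161]-[.42,.42]
def ip(q):
    o,r=ray(c,f(q));p=o+r*((-.408-o[1])/r[1]);return np.array([-p[0],p[2]])  # gauge +y is world -x
h=ip((399,297));print(h)
for q in[(403,364),(406,430),(360,422),(390,425),(375,424),(350,478),(376,470),(363,474),(366,487),(370,448)]:
    m=ip(q)-h;print(q,np.linalg.norm(m).round(4),np.arctan2(m[0],-m[1]).round(4))
a,b=ip((188,475)),ip((622,450));print("sole tilt",np.arctan2(a[1]-b[1],a[0]-b[0]))
E
```

```text
[-0.39605886  0.22442498]
(403, 364) 0.0211 -0.0125
(406, 430) 0.0424 -0.0062
(360, 422) 0.0411 0.3152
(390, 425) 0.0407 0.1042
(375, 424) 0.0408 0.2096
(350, 478) 0.0594 0.2803
(376, 470) 0.0557 0.1601
(363, 474) 0.0575 0.2222
(366, 487) 0.0616 0.1962
(370, 448) 0.0487 0.2123
sole tilt -0.0057339382186451055
```

```bash
python3 - <<'E'
from h import *
p,o=gauge([.395,-.40,.15],90,.222);robot.line_to(p,vel=.03,rotation=o);robot.pause(1.5)
a=[]
for k in range(4): a.append(robot.grab_frame("side").astype(float))
i=np.mean(a,0).astype(np.uint8);cv2.imwrite("pics/tilt.png",i)
S=robot.get_calibration("side");x,y=proj(S,[.395,-.41,.19]).astype(int);print(x-32,y-25,robot.observe()["time"])
cv2.imwrite("pics/tiltc.png",cv2.resize(i[y-25:y+25,x-32:x+32],None,fx=12,fy=12,interpolation=2))
E
```

```text
230 203 18.9
```

View pics/tiltc.png

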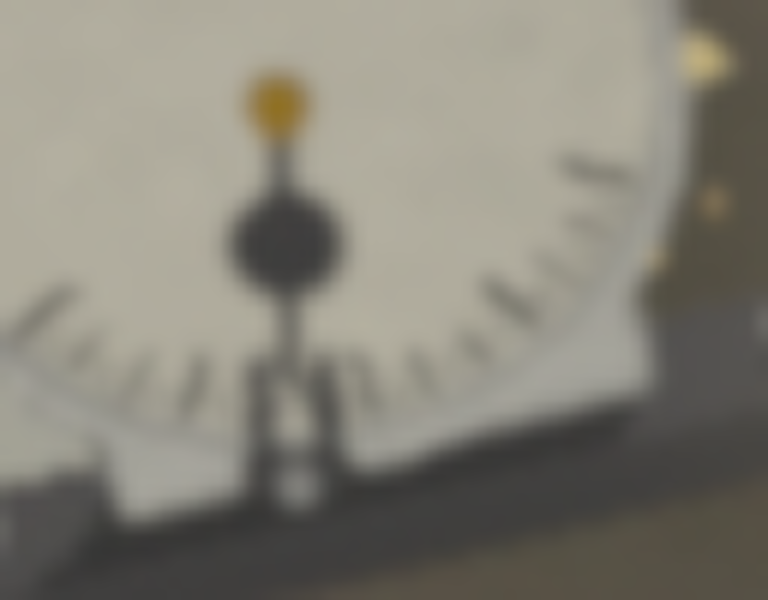

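```bash
python3 - <<'E'
from h import *
np.set_printoptions(precision=4,suppress=True)
L=np.load("L.npy")[2];print(L)
def st(m):
    s=robot.observe();print(m,round(s["time"],2),s["tool_pos"],s["tcp_rot"],s["ft_force"],s["torque"],s["gripper_width"]);return s
p,o=gauge([.395,-.40,.15],90,0,L);
p,o=rock(0,L,.04);robot.line_to(p,vel=.075,rotation=o);robot.pause(.3);s=st("above");f0=s["ft_force"]
p,o=rock(0,L,.006);robot.line_to(p,vel=.04,rotation=o);st("near")
p,o=rock(0,L,-.005);print(robot.line_to(p,vel=.012,rotation=o,guard=4));s=st("touch")
robot.pause(.3);s=st("touch2")
np.save("touch.npy",np.r_[s["tool_pos"],f0])
cv2.imwrite("pics/touch.png",robot.grab_frame("side"))
E
```

```text
0.2061157383050301
above 22.37 [ 0.526  -0.2617  0.3211] [179.9977   0.0024  96.9975] [ 0.4452 -0.0723 -5.1143] [ 0.0255 -0.0087  0.0298] 0.01520053104323603
near 23.37 [ 0.5261 -0.2618  0.2875] [179.9791   0.0215  97.0004] [ 0.4011 -0.0075 -4.778 ] [-0.0173 -0.0242 -0.0166] 0.015319838450146043
True
touch 23.95 [ 0.526  -0.2617  0.2811] [179.999    0.0123  97.0014] [-0.9496  0.7318  6.2501] [-0.0004  0.1371 -0.0082] 0.01483277269889411
touch2 24.25 [ 0.526  -0.2617  0.2811] [179.9981   0.0095  96.9998] [-1.5327  0.5441  5.1505] [ 0.0391  0.1194 -0.0533] 0.014991628056543393
```

```bash
python3 - <<'E'
from h import *
np.set_printoptions(precision=3,suppress=True)
L=np.load("L.npy")[2];f0=np.array([0.,0,-4.85])
ey=Ro.from_euler("z",PS,degrees=True).apply([0,1,0])
def F(th):
    fs=[]
    for _ in range(3): robot.pause(.03);fs.append(robot.observe()["ft_force"])
    f=np.mean(fs,0)-f0;n=np.sin(th)*ey+np.array([0,0,np.cos(th)]);t=np.cos(th)*ey-np.array([0,0,np.sin(th)])
    return f@n,f@t
h=robot.observe()["tool_pos"][2]-.075-L;P,_=F(0);print("h",h,P)
for _ in range(2):
    h+=np.clip(3e-5*(P-7),-3e-4,3e-4);robot.line_to(*[rock(0,L,h)[0]],vel=.01);P,t=F(0);print(h*1e3,P,t)
robot.pause(1.5);print(F(0),robot.observe()["time"])
cv2.imwrite("pics/level.png",robot.grab_frame("side"))
for th in np.linspace(0,.222,13)[1:]:
    p,o=rock(th,L,h);robot.line_to(p,vel=.018,rotation=o);P,t=F(th)
    print(round(th,3),round(h*1e3,3),P,t)
    if P<1.5 or P>18: print("big")
    h+=np.clip(4e-5*(P-7),-5e-4,5e-4)
robot.line_to(rock(.222,L,h)[0],vel=.01);robot.pause(.5);print(h*1e3,F(.222));s=robot.observe();print(s["time"],s["tool_pos"],s["tcp_rot"],s["torque"])
cv2.imwrite("pics/end.png",robot.grab_frame("side"))
a=cv2.imread("pics/level.png");b=cv2.imread("pics/end.png")
S=robot.get_calibration("side");x,y=proj(S,[.526,-.26,.12]).astype(int)
cr=lambda i:cv2.resize(i[y-60:y+60,x-48:x+48],None,fx=4,fy=4,interpolation=2)
cv2.imwrite("pics/endc.png",np.hstack([cr(a),cr(b)]))
E
```

```text
h -1.2179594896299939e-05 10.655052973982999
0.09747199432319004 4.057337569944591 -0.3320359610146873
0.009192121421527743 4.827808597614083 -0.37072220579520804
(np.float64(6.203806223867773), np.float64(-0.10551096465459839)) 26.7833
0.018 0.009 6.236627721784968 0.14992735132416837
0.037 -0.021 7.1427255591860686 0.7300915920553162
0.055 -0.016 6.575856672046423 0.6963166976208117
0.074 -0.033 6.647772627523968 0.6711409829150283
0.092 -0.047 6.668212108384833 -0.053333204124369815
0.111 -0.06 5.201168400658575 0.2907568273894775
0.13 -0.132 5.966274199898781 -0.4465974754076948
0.148 -0.173 5.930005166458351 -0.3837604821913553
0.166 -0.216 5.246125138051868 -0.6033874691398782
0.185 -0.286 5.609883607096571 -0.4670345285913622
0.204 -0.342 5.1733559784736425 -0.752322619923936
0.222 -0.415 5.734588009360463 -0.8732175548063703
-0.4655040710214919 (np.float64(7.890602124407527), np.float64(-0.7958985009323221))
33.2417 [ 0.52  -0.216  0.28 ] [179.994  12.726  96.996] [ 0.394  0.676 -0.077]
```

View pics/endc.png

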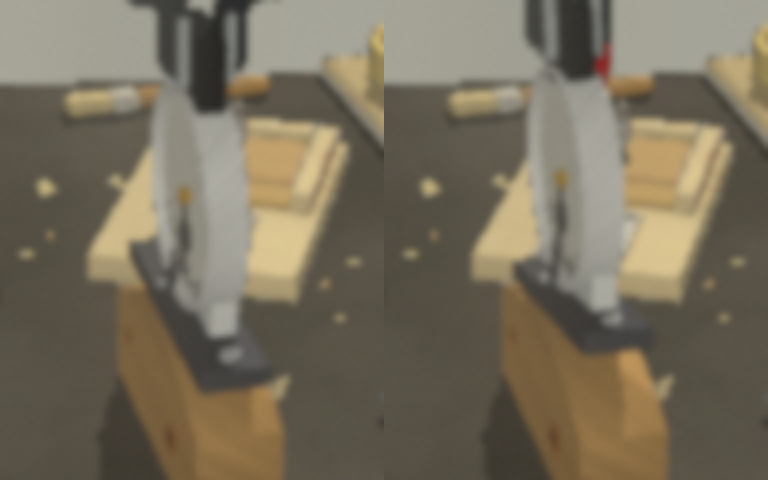

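```bash
python3 - <<'E'
from h import *
np.set_printoptions(precision=2,suppress=True)
S=robot.get_calibration("side");L=np.load("L.npy")[2]
x,y=proj(S,[.526,-.26,.12]).astype(int);o=np.array([x-48,y-60])
a=cv2.imread("pics/level.png");b=cv2.imread("pics/end.png")
def hub(i,q):
    u,v=(np.array(q)/4+o).astype(int);w=i[v-5:v+6,u-5:u+6].astype(float);s=np.clip(w[...,2]-w[...,0]-25,0,None);Y,X=np.mgrid[-5:6,-5:6];return np.array([u+(s*X).sum()/s.sum(),v+(s*Y).sum()/s.sum()])
def scr(i,q):
    u,v=(np.array(q)/4+o).astype(int);w=i[v-3:v+4,u-4:u+5].astype(float).mean(2);s=np.clip(w-np.percentile(w,60),0,None);Y,X=np.mgrid[-3:4,-4:5];return np.array([u+(s*X).sum()/s.sum(),v+(s*Y).sum()/s.sum()])
ha,hb=hub(a,(184,196)),hub(b,(177,177));sa,sb=scr(a,(232,353)),scr(b,(228,318))
print("hub",ha,hb,hb-ha,"screw",sa,sb,sb-sa)
ez=np.array([0,0,1])
def pts(th,slip,h):
    p,ob=rock(th,L,h);R0=Ro.from_euler("z",PS,degrees=True)
    grip=p-(R0*Ro.from_euler("x",-th)).apply([0,0,.054])
    R=R0*Ro.from_euler("x",-(th+slip))
    return [proj(S,grip+R.apply(np.array(v)-[0,0,L-.054])) for v in([-.009,0,.072],[0,-.0634,.0135])]
A=pts(0,0,0)
print("pred level",A)
for sl in(-.08,-.04,0,.04):
    B=pts(.222,sl,-.00047);print(sl,"hub d",B[0]-A[0],"screw d",B[1]-A[1])
u,v=hb.astype(int)
c=b[v-10:v+30,u-18:u+22];d=a[int(ha[1])-10:int(ha[1])+30,int(ha[0])-18:int(ha[0])+22]
cv2.imwrite("pics/last.png",np.hstack([cv2.resize(q,(400,400),interpolation=2) for q in(d,c)]))
E
```

```text
hub [322.79 209.47] [320.84 205.11] [-1.95 -4.37] screw [334.62 249.15] [332.83 238.25] [ -1.8 -10.9]
pred level [array([321.57, 210.82]), array([333.71, 250.79])]
-0.08 hub d [-2.76 -5.14] screw d [-1.93 -8.31]
-0.04 hub d [-2.38 -4.72] screw d [-1.21 -8.6 ]
0 hub d [-2.   -4.37] screw d [-0.51 -9.01]
0.04 hub d [-1.62 -4.07] screw d [ 0.19 -9.56]
```

View pics/last.png

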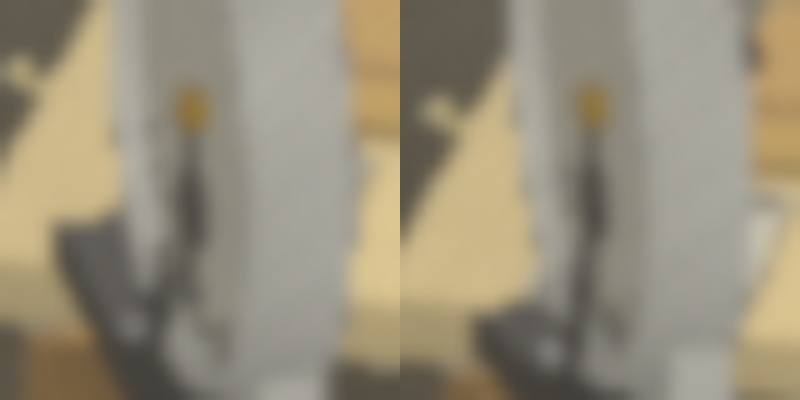

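```bash
python3 - <<'E'
from plant import robot
robot.pause(2);s=robot.observe();print(s["time"],s["ft_force"],s["tcp_rot"],abs(s["qvel"]).max());print(robot.job_done())
E
```

```text
35.2917 [-2.02081035  1.15174453  5.63048241] [179.99145241  12.72815398  96.99472276] 0.0790934234991966
the job is handed in; nothing more can be done
None
```

I handed the job in at 35.3 s, with no verdict returned. The gauge sat level on the crest, then was rocked by 0.222 rad. It is still gripped and motionless, pressing the wood at about 8–10 N, and by the side camera the pointer hangs in the fork. I did not separately re-check that the offcut and the things near it stayed put.

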